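Load the spring magazine and index it to the boring head

ROBOT

A 7-joint arm with a two-finger parallel gripper is mounted at the origin on the work surface. World frame = base frame: x ahead of the robot, y to its left, z up, the work surface at z = 0. Lengths are in m, angles in rad, forces in N, time in s.
With the tool pointing down it reaches from about 0.4 to 0.85 m from the base axis. Payload 10.4 kg.
Tool frame: the origin (TCP) lies on the centre line of the jaws, within the pads' length; the fingertips stand 14 mm ahead of it and the grasp point (between the pads) lies 5 mm behind it (manip.tip_reach is the distance from the TCP to the fingertips, in m); z points along the fingers, y is the line along which they close (so a half turn about z gives the same grasp; the last joint's range is limited). The gripper opens to 85 mm and grips with 20 to 120 N. Pads are 22 mm wide; open, the fingers measure 114 mm over their backs; the gripper's body (76 mm by 85 mm) begins 54 mm behind the grasp point. The pads swing forward as they close: fully open they stand 13 mm farther back than shut.
Start: joints at [1.316, 0.332, -0.065, 1.46, 0.022, 1.35, -0.088], TCP at [0.144, -0.608, 0.245] pointing down, gripper open.
Joint ranges: [-2.6, 2.6], [-0.5, 2.12], [-1.47, 1.34], [0.16, 2.42], [-1.27, 4.41], [0.06, 2.06], [-2.6, 2.6]. Speed limits (rad/s): [2.22, 2.22, 2.79, 2.79, 3.14, 3.14, 3.14].

INTERFACE

Orientations are given as a unit quaternion [x, y, z, w].
In Python, from workcell import manip gives the robot as it stands.
- The arm moves only by the shell command python3 -m pendant 'ROWS' [FORCE]. ROWS is JSON, a list of rows, each a list of 7 numbers: the shift along the tool's x, y, z in units of 50 mm (1.0 is 50 mm), then the turn, a rotation vector about the tool's x, y, z in units of 8 degrees (1.0 is 8 degrees), then the opening, from -1 (shut) to 1 (fully open), so that 0 is half open. In form: [[dx, dy, dz, ax, ay, az, jaw], ...]. A call has exactly 10 rows; each row is the pose to reach, as a shift and turn from the pose commanded when the call began, along the tool's axes at that moment; what a row does not reach only later rows make up. A row lasts 1/8 s, in which the tool goes at most 62.5 mm and 10.7 degrees, less where a joint would pass 70% of its speed; a pose out of reach is approached as far as the arm can. A call with a gripper value outside its range is refused whole. The fingers move at their own pace and stop on an object; FORCE is the grip in N (left out, the last holds). Time passes only in rows, so rows that repeat a pose let the fingers close, or fill a call up. It gives the time, the measured TCP pose, the force, the opening and the grip force at its end, in the units of the state.
- manip.get_obs(): the state, without advancing time (a new reading comes with each control period).
- manip.camera(name): name is "scene" or "top" or "wrist"; returns (picture, depth): 400x640x3 uint8, red, green, blue; 400x640 float32, m along the optical axis (not along the pixel's ray), 0 where there is no reading.
- manip.get_calibration(name): a dict with "fx", "fy", "cx", "cy" (pixels), "xyz" and "orientation" of the camera in the world. Camera axes: x right, y up, looking along -z (the intrinsics and any distortion apply to the point x, -y, -z); pixel columns grow to the right and rows downward; lengths in m; the calibration is good to about 2 mm. A picture is of the moment at which its call begins: read the wrist's pose just before it. get_calibration takes no time and is no camera call; for the wrist camera it gives the pose at the moment of the call.
- manip.hand_in(): hands the job in; it is judged then, once.
Trained networks look in the newest picture that a camera, given by its name, has taken for a name from the list of things; names that differ only in an ending like _2 or _b are one class to them, and where a whole thing is asked for, a point or a joint stands for the part that bears it (a point fixed in the world has none). Each returns a list of dicts, best first, with "p" (0 to 1); they miss things now and then, are a little off and sometimes report something else, mostly with a low value. They report only what shows in the picture. A call takes as long as a camera call. They do not tell look-alikes from the thing itself.
- manip.find_in(thing, camera): "box" ([left, top, right, bottom] in pixels, round what is visible of it).
- manip.trace(thing, camera): "pixels" (400x640 bool, what is visible of it) and "box" ([left, top, right, bottom] in pixels, round what is visible of it).
- manip.tip_of(thing, camera): "pixel" ([column, row] in pixels: a listed point, or the origin of a listed thing).
The state is a dict: "clock": time; "joint_pos": joint angles; "joint_velocities": joint speeds; "tau": joint torques, N m; "position": TCP position; "ee_rot": TCP orientation; "ft_force": force on the tool from outside, world axes, zero at the start; "torque": the same for the moment, N m; "grip_width": opening from 0.0 (shut) to 1.0 (fully open); "grasp_force": force on a finger pad.
Only numpy, scipy, OpenCV 4.12 (cv2) and the standard library are available. Lean on these libraries where they do the work, as an engineer would, in place of code of your own. Each camera call takes 0.05 s, during which the arm holds its last target. There are 200 camera calls.

TASK

Put the wooden blank into the spring magazine on the slide carriage and push it down until both latches snap over its top and hold it by themselves. Then pull up the index plunger knob, slide the carriage over until the magazine stands in front of the boring head (the one with the pointed bit, not the dust nozzle), and release the plunger fully home into the index hole there. Leave the glue bottle, the sharpening stone and the screwdriver where they are.

Things in the scene. Friction and masses are not known exactly. Their poses are not given: they have to be found in the camera images.
- blank: Loose rectangular wooden block lying flat on the bench, 50 (x) x 110 (y) x 30 (z) mm, about 0.12 kg, with a flat round rosette inlaid in its top. Origin: centre of its underside. Either way round is fine.
- slideway: Fixed grey slideway, 140 (x) x 330 (y) mm, with two steel rails along its y for the carriage; may stand turned a little. Origin: centre of its underside, on the bench; x points away from the robot, z up. A steel index bar, 40 mm wide and 28 mm high, runs along its near side at x = -95 mm with index holes at y = -80, 0 (the loading place) and +80 mm.
- carriage (a joint): Position of the aluminium slide carriage along the slideway's +y, m: 0 at the loading place where it starts, locked by the plunger; free travel -0.10 to +0.10 with end stops beyond the outer holes; sliding takes about 2 N.
- magazine (a point): On the carriage: centre of the magazine's mouth, level with the tops of its corner angles, 124 mm above the bench; axes as the slideway's. Nest 54 (x) by 114 (y) mm inside for the blank, 110 mm side along y. Its 4 corner angles are 6 mm thick and cover 18 mm of each long side; between them the long sides are open down to 69 mm below this point, so fingers can stay on the blank's long faces.
- nose_l (a point): Tip of the sprung steel latch at the middle of the magazine's +y end, at its flat underside, 29 mm below and 49 mm to +y of magazine. The nose is 22 mm wide, stands 8 mm into the nest and has a ramp on top; a blank pushed down past it drives it outward and it snaps back over the top. A latched blank has its top 29 mm and its underside 59 mm below magazine.
- nose_r (a point): The same for the like latch at the -y end, 49 mm to -y of magazine.
- follower (a joint): Black spring plate in the magazine, m, grows downward: 0 at rest (top 17 mm below magazine), about 0.042 with the blank latched, 0.048 at its bottom stop. It pushes up with 3.5 N at rest rising to about 12 N; with the latches' drag up to about 20 N is needed. The blank must go 1 to 5 mm beyond its latched height for the latches to snap over.
- knob (a point): Centre of the index plunger's round black knob, 32 mm in diameter and 25 mm high, standing upright on a tongue on the near side of the carriage, 95 mm nearer the robot than the magazine's centre; 84.5 mm above the bench while seated. Under it is a 10 mm high, 16 mm thick stem, then a 24 mm wide barrel. Nothing else stands within 55 mm of its axis above the tongue. Axes as the slideway's.
- plunger (a joint): Lift of the plunger, m: 0 = pin fully home in a hole; its 10 mm pin is clear of the index bar above 0.013; 0.018 is the upper stop. About 0.012 when the pin rides on the bar between holes. A spring pushes it down with 6 to 10 N. The holes are 12.5 mm wide.
- borer: Fixed horizontal boring head just beyond the slideway: green foot 110 (x) x 70 (y) mm, grey motor 54 mm in diameter, chuck and slim pointed bit aimed at the carriage 79 mm above the bench; 106 mm high. Origin: centre of the foot's underside, 150 mm beyond the slideway's centre line, opposite one of the outer index holes (y = +80 or -80 mm). Axes as the slideway's.
- nozzle: Fixed dust nozzle with a wide flared black mouth on a like green foot, 112 mm high, opposite the other outer index hole. Not used. Origin: centre of the foot's underside.
- glue: Bystander: yellow glue bottle, 60 mm in diameter, 140 mm tall. Origin: centre of its underside.
- stone: Bystander: round grey sharpening stone, 100 mm in diameter, 22 mm high. Origin: centre of its underside.
- driver: Bystander: screwdriver, 200 mm long, lying on the bench to the right of the slideway, roughly along x. Origin: middle, underside.
Mind the look-alikes: they are no part of the job. What is shaped like the borer but orange is not meant.

How it is judged:
On the way, in this order (a step that is already met when the one before it is completed fails the run):
1. the blank is latched down in the magazine, let go, with the carriage still at the loading place (z of blank in the frame of magazine between -0.068 and -0.055 m and x of blank in the frame of magazine between -0.006 and 0.006 m and y of blank in the frame of magazine between -0.006 and 0.006 m and angle between blank's own z axis and vertical below 0.1 rad and contact force between the fingers and blank below 0.3 N and value of joint carriage between -0.005 and 0.005 m), for 0.2 s.
2. the plunger is pulled clear of its hole (value of joint plunger above 0.0105 m), for 0.05 s.
3. the carriage stands before the boring head with the plunger home (y of magazine in the frame of borer between -0.004 and 0.004 m and value of joint plunger below 0.003 m), for 0.2 s.
At the end, for the whole second after the job is handed in: The blank is held down by the latches (underside 55 to 68 mm below the magazine's mouth, within 6 mm of the middle, level within 0.1 rad), the magazine is within 4 mm of the boring head's line along the slideway, the plunger is home within 3 mm, and all is at rest (all of step 3 and z of blank in the frame of magazine between -0.068 and -0.055 m and x of blank in the frame of magazine between -0.006 and 0.006 m and y of blank in the frame of magazine between -0.006 and 0.006 m and angle between blank's own z axis and vertical below 0.1 rad and linear speed of blank below 0.02 m/s and velocity of joint carriage between -0.01 and 0.01 m/s); the robot touches nothing.
It fails at once if the glue bottle is moved more than 40 mm or tipped (distance of glue from where it was at the start of the episode above 0.04 m or angle between glue's own z axis and vertical above 0.4 rad).
It fails at once if the sharpening stone is moved more than 40 mm or tipped (distance of stone from where it was at the start of the episode above 0.04 m or angle between stone's own z axis and vertical above 0.4 rad).
It fails at once if the screwdriver is moved more than 40 mm or tipped (distance of driver from where it was at the start of the episode above 0.04 m).
It also fails if it takes over 51 s, if anything falls off the work surface, if the arm or the gripper's body presses on something with over 40 N, if the wrist force passes 120 N, or if a joint passes its speed limit or range.

## Working session

There is one attempt and no reset: what is moved stays moved. The work goes in short steps, Python scripts to look and compute and a shell command to move; the robot and the scene stay as the last step left them, time stands still between calls to the robot, and variables do not carry over. Pictures are saved under pics/ and viewed, at most 10 in all, crops included, and the job is handed in when it is done.

```bash
mkdir -p pics; ls
cat > h.py <<'E'
import numpy as np, cv2
from scipy.spatial.transform import Rotation as R
from workcell import manip
def ray(cal,px):
    px=np.asarray(px,float); d=np.array([(px[0]-cal['cx'])/cal['fx'],-(px[1]-cal['cy'])/cal['fy'],-1.0])
    return np.array(cal['xyz']),R.from_quat(cal['orientation']).apply(d)
def at_depth(cal,px,z): o,d=ray(cal,px); return o+d*z
def at_z(cal,px,z): o,d=ray(cal,px); return o+d*(z-o[2])/d[2]
def cloud(cal,dep,mask):
    v,u=np.nonzero(mask&(dep>0)); z=dep[v,u]
    p=np.stack([(u-cal['cx'])/cal['fx']*z,-(v-cal['cy'])/cal['fy']*z,-z],1)
    return R.from_quat(cal['orientation']).apply(p)+np.array(cal['xyz'])
def tri(c1,p1,c2,p2):
    o1,d1=ray(c1,p1);o2,d2=ray(c2,p2)
    s=np.linalg.lstsq(np.stack([d1,-d2],1),o2-o1,rcond=None)[0]
    a=o1+d1*s[0];b=o2+d2*s[1];return (a+b)/2,np.linalg.norm(a-b)
def save(n,im): cv2.imwrite('pics/'+n,cv2.cvtColor(im,cv2.COLOR_RGB2BGR))
def to_tool(target):
    o=manip.get_obs(); return R.from_quat(o['ee_rot']).inv().apply(np.array(target)-o['position'])/0.05
E
python3 - <<'E'
from h import *
np.set_printoptions(precision=4,suppress=True)
print({k:np.round(v,3) for k,v in manip.get_obs().items()})
ims={}
for c in ['scene','top']:
    im,d=manip.camera(c); cal=manip.get_calibration(c); print(c,{k:np.round(v,3) for k,v in cal.items()})
    save(c+'0.png',im)
    print(d.min(),d.max(),im.shape)
    for t in ['blank','magazine','knob','nose_l','nose_r','borer','nozzle','slideway','glue','stone','driver']:
        r=manip.tip_of(t,c)
        for x in r[:3]:
            u,v=map(int,np.clip(x['pixel'],0,[639,399])); print(c,t,np.round(x['p'],2),np.round(x['pixel'],1), at_depth(cal,x['pixel'],d[v,u]))
E
```

```text
pics
{'clock': np.float64(0.0), 'joint_pos': array([ 1.316,  0.333, -0.065,  1.461,  0.022,  1.35 , -0.088]), 'joint_velocities': array([ 0.001,  0.   , -0.001,  0.001,  0.001,  0.001, -0.   ]), 'tau': array([ -0.001, -62.544,   0.048, -39.16 ,   0.016,   0.01 ,  -0.   ]), 'position': array([ 0.143, -0.608,  0.245]), 'ee_rot': array([ 0.993,  0.116, -0.   , -0.001]), 'ft_force': array([-0.476, -0.357,  0.404]), 'torque': array([-0.031,  0.035,  0.03 ]), 'grasp_force': np.float64(0.0), 'grip_width': np.float64(1.0)}
scene {'fx': np.float64(474.645), 'fy': np.float64(474.645), 'cx': np.float64(326.085), 'cy': np.float64(192.155), 'xyz': array([ 1.101, -0.565,  1.227]), 'orientation': array([0.267, 0.108, 0.374, 0.882])}
0.0 3.2580304 (400, 640, 3)
scene blank 0.84 [377.2 156.2] [0.5545 0.2122 0.0268]
scene magazine 0.91 [301.8 198.7] [ 0.5457 -0.1035  0.1062]
scene magazine 0.74 [284.9 183.5] [ 0.4676 -0.0986  0.0945]
scene knob 0.63 [283.2 183.7] [ 0.4641 -0.1021  0.0935]
scene nose_l 0.71 [374.7 159. ] [0.5577 0.1966 0.0292]
scene nose_l 0.65 [287.1 214.5] [ 0.563  -0.1728  0.1212]
s
[... 1312 characters left out ...]
_l 0.66 [364.5 218.2] [ 0.5403 -0.1582  0.0937]
top nose_l 0.39 [328.9 209. ] [ 0.5706 -0.0669  0.0394]
top nose_r 0.66 [364.5 218.2] [ 0.5403 -0.1582  0.0937]
top nose_r 0.39 [328.9 209. ] [ 0.5706 -0.0669  0.0394]
top borer 0.98 [252.8 290.6] [0.3582 0.1329 0.103 ]
top borer 0.87 [387.3 301.2] [ 0.3257 -0.2118  0.0912]
top borer 0.81 [268.8 114.8] [0.8236 0.0933 0.0912]
top nozzle 0.78 [380.5 168.1] [ 0.6732 -0.2042  0.0944]
top slideway 0.96 [347.2 214.3] [ 0.5501 -0.112   0.1066]
top glue 0.74 [218.8 152.4] [0.7236 0.2289 0.0823]
top stone 0.79 [184.9 163.5] [0.7074 0.3389 0.0164]
top stone 0.57 [337.8 245.2] [ 0.4707 -0.0868  0.0924]
top driver 0.79 [453. 185.] [ 0.6359 -0.4187  0.0209]
```

Run:
```python
import cv2
a=cv2.imread('pics/top0.png'); cv2.imwrite('pics/top0b.png',cv2.resize(a[80:330,160:480],None,fx=2.4,fy=2.4,interpolation=3))
```

```text
(no output)
```

View pics/top0b.png

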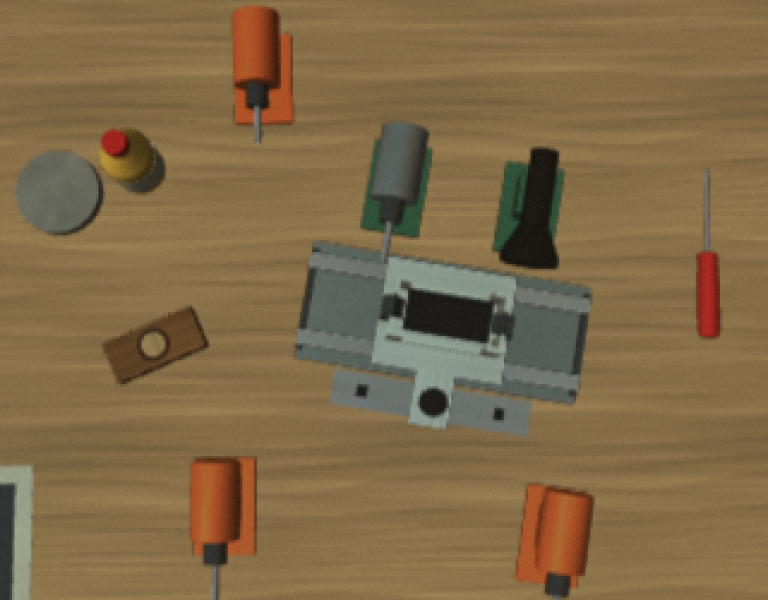

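View pics/scene0.png

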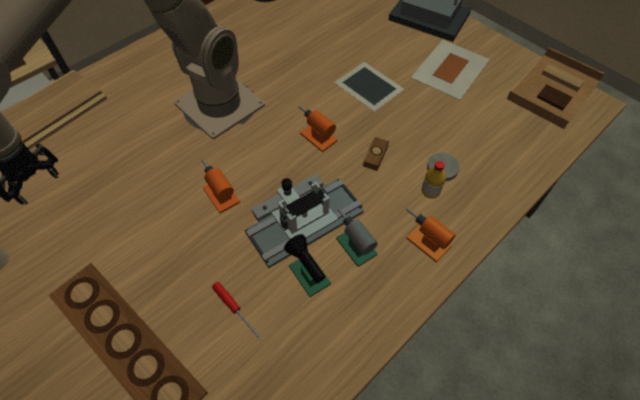

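The look-alikes in the top view, by full-picture pixel:
- Green foot with a grey motor at (326,149): this fits the borer, on the +y (left) side of the slideway.
- Orange ones at (268,115), (253,290) and (387,301): wrong colour.
- Dust nozzle, black with a flared mouth, at (382,168).

The enlarged crop confirms the green and grey one, with its bit pointing at the slideway. The blank is at (225,223) and the knob at (340,248).

Run:
```python
from h import *
np.set_printoptions(precision=4,suppress=True)
for c in ['top','scene']:
    im,d=manip.camera(c); cal=manip.get_calibration(c); print(c)
    m=manip.trace('blank',c)[0]['pixels']; P=cloud(cal,d,m); zt=np.median(P[:,2]); Q=P[abs(P[:,2]-zt)<.006][:,:2]
    print('blank top z',zt,cv2.minAreaRect((Q*1000).astype(np.float32)))
    A=cloud(cal,d,d>0)
    for n,(z0,z1,x0,x1,y0,y1) in dict(mouth=(.115,.135,.48,.64,-.2,.0),knob=(.09,.105,.42,.52,-.15,-.05)).items():
        k=(A[:,2]>z0)&(A[:,2]<z1)&(A[:,0]>x0)&(A[:,0]<x1)&(A[:,1]>y0)&(A[:,1]<y1); Q=A[k]
        print(n,k.sum(),Q.mean(0) if k.sum() else'', cv2.minAreaRect((Q[:,:2]*1000).astype(np.float32)) if k.sum()>3 else '')
    for t in ['slideway','borer']:
      for r in manip.trace(t,c)[:3]:
        P=cloud(cal,d,r['pixels']); print(t,r['p'],P.mean(0),cv2.minAreaRect((P[P[:,2]<.07][:,:2]*1000).astype(np.float32)))
```

```text
top
blank top z 0.028703185076404125 ((536.669677734375, 224.44590759277344), (50.28361511230469, 110.14856719970703), 23.131654739379883)
mouth 181 [ 0.5602 -0.1133  0.121 ] ((559.9717407226562, -110.4271240234375), (141.54151916503906, 66.38939666748047), 80.1073226928711)
knob 117 [ 0.4671 -0.0937  0.0963] ((487.8318786621094, -115.28717041015625), (29.2423095703125, 92.59870910644531), 43.46467590332031)
slideway 0.73 [ 0.5402 -0.1059  0.0399] ((535.6242065429688, -106.33824157714844), (340.1536865234375, 195.7901611328125), 79.00597381591797)
borer 0.81 [0.3547 0.1369 0.0709] ((345.3876647949219, 145.45289611816406), (72.13150024414062, 125.93742370605469), 89.41236114501953)
borer 0.78 [ 0.3152 -0.2231  0.0713] ((304.2964782714844, -234.8721466064453), (81.2919692993164, 126.41609954833984), 80.08795166015625)
borer 0.7 [ 0.5462 -0.1072  0.068 ] ((532.865966796875, -106.18246459960938), (150.8720703125, 187.52572631835938), 79.86351776123047)
scene
blank top z 0.02776984003184091 ((539.77783203125, 224.51524353027344), (50.880516052246094, 116.53352355957031), 23.02848052978515
[... 244 characters left out ...]
449707), 7.369513034820557)
slideway 0.94 [ 0.5529 -0.1205  0.043 ] ((530.5499267578125, -103.858154296875), (331.9036865234375, 207.33050537109375), 79.5645523071289)
slideway 0.73 [0.7567 0.2336 0.0772] ((741.037109375, 286.3193359375), (56.787841796875, 145.18031311035156), 15.58658504486084)
borer 0.73 [0.8634 0.0889 0.0598] ((846.857666015625, 115.2597427368164), (134.25527954101562, 104.47650146484375), 1.834722876548767)
borer 0.72 [0.3638 0.1357 0.0557] ((314.041259765625, 159.80870056152344), (101.7498550415039, 200.74197387695312), 82.353515625)
borer 0.61 [ 0.3256 -0.2369  0.0571] ((267.055908203125, -218.88299560546875), (84.62809753417969, 215.25271606445312), 80.20295715332031)
```

```bash
python3 -m pendant '[[10.4,-7.76,-1.1,0,0,-8.3,1],[10.4,-7.76,-1.1,0,0,-8.3,1],[10.4,-7.76,-1.1,0,0,-8.3,1],[10.4,-7.76,-1.1,0,0,-8.3,1],[10.4,-7.76,-1.1,0,0,-8.3,1],[10.4,-7.76,-1.1,0,0,-8.3,1],[10.4,-7.76,-1.1,0,0,-8.3,1],[10.4,-7.76,-1.1,0,0,-8.3,1],[10.4,-7.76,-1.1,0,0,-8.3,1],[10.4,-7.76,-1.1,0,0,-8.3,1]]' 40
python3 - <<'E'
from h import *
np.set_printoptions(precision=4,suppress=True)
c=manip.get_calibration('wrist');o=manip.get_obs(); print(o['joint_pos'],o['position'],R.from_quat(o['ee_rot']).as_matrix())
r=R.from_quat(o['ee_rot']).inv(); print('cam in tool',r.apply(c['xyz']-o['position']),(r*R.from_quat(c['orientation'])).as_matrix(),c['fx'])
im,d=manip.camera('wrist'); save('w1.png',im)
A=cloud(c,d,d>0)
for n,(z0,z1,x0,x1,y0,y1) in dict(mouth=(.117,.132,.48,.64,-.2,.0),knob=(.09,.105,.43,.51,-.13,-.05)).items():
        k=(A[:,2]>z0)&(A[:,2]<z1)&(A[:,0]>x0)&(A[:,0]<x1)&(A[:,1]>y0)&(A[:,1]<y1); Q=A[k]
        print(n,k.sum(),np.median(Q,0) if k.sum() else'', cv2.minAreaRect((Q[:,:2]*1000).astype(np.float32)) if k.sum()>3 else '')
E
```

```text
clock: 2.85
position: [0.5449, -0.1297, 0.2987]
ee_rot: [0.768, 0.64, 0.0, 0.001]
ft_force: [0.8, -0.5, -0.1]
grip_width: 0.999
grasp_force: 0.0
[ 0.6919  0.2198 -0.6309  1.527   0.1307  1.4365 -0.1258] [ 0.5449 -0.1297  0.2987] [[ 0.1799  0.9837  0.0008]
 [ 0.9837 -0.1799 -0.0006]
 [-0.0005  0.0009 -1.    ]]
cam in tool [ 0.0828 -0.0008 -0.1282] [[-0.001   0.9466  0.3224]
 [ 1.      0.0009  0.0004]
 [ 0.0001  0.3224 -0.9466]] 350.9275661827012
mouth 1264 [ 0.5638 -0.0642  0.1233] ((560.175048828125, -107.21977996826172), (136.1840057373047, 65.93672180175781), 79.53971862792969)
knob 875 [ 0.4677 -0.0915  0.0963] ((467.10797119140625, -91.96060943603516), (30.47107696533203, 30.375389099121094), 76.23699188232422)
```

View pics/w1.png

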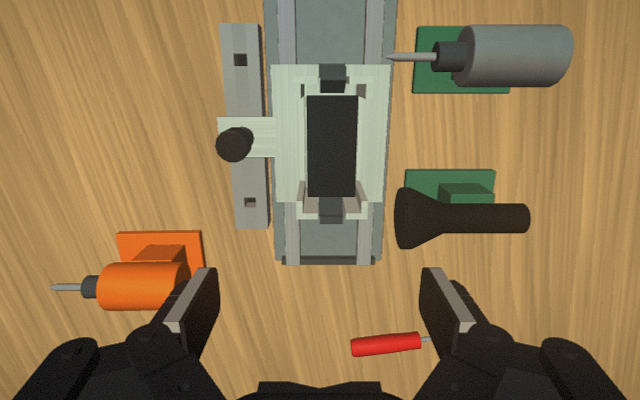

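The wrist view shows the magazine with its black follower at (332,145), the knob at (235,144), the index holes at (240,60) and (250,202), and the green-footed borer at (480,55). Borer and nozzle look as expected. One refined measurement follows.

Run:
```python
from h import *
np.set_printoptions(precision=4,suppress=True)
c=manip.get_calibration('wrist')
im,d=manip.camera('wrist')
A=cloud(c,d,d>0)
g=cv2.cvtColor(im,cv2.COLOR_RGB2GRAY)
h=[]
for (u,v) in [(240,60),(250,202)]:
    w=g[v-14:v+15,u-12:u+13]; lab=(w<w.min()+30); ys,xs=np.nonzero(lab); 
    px=(u-12+(xs.min()+xs.max())/2,v-14+(ys.min()+ys.max())/2); h.append(at_z(c,px,.028)); print(px,lab.sum(),h[-1])
v=h[0]-h[1]; print('dist',np.linalg.norm(v),'yaw',np.degrees(np.arctan2(v[1],v[0]))-90,'mid',(h[0]+h[1])/2)
yaw=np.radians(np.degrees(np.arctan2(v[1],v[0]))-90)
ctr=np.array([.5604,-.1085]); M=np.array([[np.cos(yaw),np.sin(yaw)],[-np.sin(yaw),np.cos(yaw)]])
L=(A[:,:2]-ctr)@M.T
k=(A[:,2]>.119)&(A[:,2]<.13)&(abs(L)<.1).all(1); Q=L[k]*1000
for sx in(1,-1):
  for sy in(1,-1):
    q=Q[(Q[:,0]*sx>22)&(Q[:,1]*sy>25)]; print('corner',sx,sy,len(q),np.percentile(q,[2,98],axis=0) if len(q) else '')
q=Q[abs(Q[:,0])<14]; print('latch',[np.percentile(q[q[:,1]*s>0],[2,98],axis=0) if (q[:,1]*s>0).any() else 0 for s in(1,-1)])
k=(A[:,2]>.1)&(A[:,2]<.112)&(abs(L[:,0])<.028)&(abs(L[:,1])<.058); Q=L[k]*1000; print('follower',np.median(A[k,2]),np.percentile(Q,[1,99],axis=0))
k=(A[:,2]>.093)&(A[:,2]<.105)&(abs(L[:,0]+.095)<.025)&(abs(L[:,1])<.025); Q=L[k]*1000; print('knob',np.median(A[k,2]),np.percentile(Q,[1,99],axis=0))
for t in['nose_l','magazine','knob','blank']:
  for r in manip.tip_of(t,'wrist')[:3]: print(t,r)
```

```text
(np.float64(239.0), np.float64(69.0)) 134 [ 0.4804 -0.0135  0.028 ]
(np.float64(247.5), np.float64(208.5)) 35 [ 0.4519 -0.1696  0.028 ]
dist 0.15864906994895805 yaw -10.333976031061553 mid [ 0.4662 -0.0915  0.028 ]
corner 1 1 215 [[22.7314 44.0169]
 [32.3873 61.7225]]
corner 1 -1 166 [[ 22.4741 -63.9534]
 [ 32.3658 -46.0356]]
corner -1 1 199 [[-32.9638  44.3609]
 [-22.8099  61.3028]]
corner -1 -1 161 [[-32.9205 -63.6569]
 [-22.6126 -45.9431]]
latch [array([[-13.7174,  56.0115],
       [ 13.7955,  61.5941]]), array([[ 12.3503, -63.5306],
       [ 13.9954, -57.8212]])]
follower 0.10650023013537271 [[-22.979  -57.6077]
 [ 22.5233  53.8109]]
knob 0.09625920956844586 [[-109.3196  -15.2491]
 [ -80.6642   13.9756]]
nose_l {'pixel': [329.0, 206.8], 'p': 0.87}
magazine {'pixel': [327.4, 161.6], 'p': 0.78}
knob {'pixel': [231.6, 153.0], 'p': 0.69}
knob {'pixel': [326.7, 164.0], 'p': 0.3}
```

```bash
python3 -m pendant '[[6.94,-1.42,1.97,0,0,-4.18,1],[6.94,-1.42,1.97,0,0,-4.18,1],[6.94,-1.42,1.97,0,0,-4.18,1],[6.94,-1.42,1.97,0,0,-4.18,1],[6.94,-1.42,1.97,0,0,-4.18,1],[6.94,-1.42,1.97,0,0,-4.18,1],[6.94,-1.42,1.97,0,0,-4.18,1],[6.94,-1.42,1.97,0,0,-4.18,1],[6.94,-1.42,1.97,0,0,-4.18,1],[6.94,-1.42,1.97,0,0,-4.18,1]]'
python3 - <<'E'
from h import *
np.set_printoptions(precision=4,suppress=True)
c=manip.get_calibration('wrist');o=manip.get_obs()
im,d=manip.camera('wrist'); save('w2.png',im)
A=cloud(c,d,d>0); k=(A[:,2]>.022)&(A[:,2]<.04)&(abs(A[:,:2]-[.5375,.2245])<.075).all(1)
print(np.median(A[k,2]),A[k].mean(0),cv2.minAreaRect((A[k][:,:2]*1000).astype(np.float32)))
m=R.from_quat(o['ee_rot']).as_matrix();print(o['position'],m,'yaw of tool y',np.degrees(np.arctan2(m[1,1],m[0,1])),manip.tip_reach)
E
```

```text
clock: 4.4
position: [0.5367, 0.2214, 0.1999]
ee_rot: [0.552, 0.834, -0.0, 0.0]
ft_force: [0.4, -0.5, 0.3]
grip_width: 0.997
grasp_force: 0.0
0.029610248569478026 [0.5354 0.2291 0.0296] ((536.804931640625, 225.88925170898438), (50.13143539428711, 110.05107879638672), 23.189321517944336)
[0.5367 0.2214 0.1999] [[-0.3904  0.9206  0.0008]
 [ 0.9206  0.3904 -0.0006]
 [-0.0009  0.0005 -1.    ]] yaw of tool y 22.981288635393557 0.014
```

View pics/w2.png

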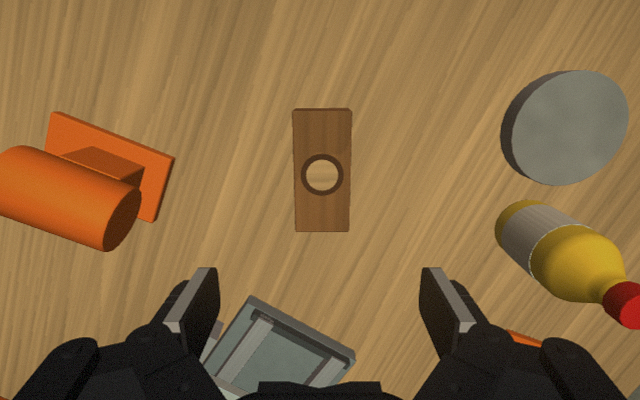

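The blank is alone between the fingers, around (322,170), at world (0.537, 0.226), yaw 23.2°. The glue bottle and the stone are clear on the right.

```bash
python3 -m pendant '[[0.08,0.04,1,0,0,0,1],[0.08,0.04,2,0,0,0,1],[0.08,0.04,2.8,0,0,0,1],[0.08,0.04,3.3,0,0,0,1],[0.08,0.04,3.6,0,0,0,1],[0.08,0.04,3.6,0,0,0,1],[0.08,0.04,3.6,0,0,0,1],[0.08,0.04,3.6,0,0,0,0],[0.08,0.04,3.6,0,0,0,-0.5],[0.08,0.04,3.6,0,0,0,-1]]' 80
python3 -m pendant '[[0,0,0,0,0,0,-1],[0,0,0,0,0,0,-1],[0,0,0,0,0,0,-1],[0,0,0,0,0,0,-1],[0,0,-0.5,0,0,0,-1],[0,0,-1,0,0,0,-1],[0,0,-2,0,0,0,-1],[0,0,-3,0,0,0,-1],[0,0,-3.6,0,0,0,-1],[0,0,-3.6,0,0,0,-1]]'
python3 - <<'E'
from h import *
np.set_printoptions(precision=4,suppress=True)
o=manip.get_obs();m=R.from_quat(o['ee_rot']).as_matrix();print(o['position'],m,o['joint_pos'])
c=manip.get_calibration('wrist');im,d=manip.camera('wrist'); save('w3.png',im)
E
```

```text
clock: 5.7
position: [0.537, 0.2277, 0.0206]
ee_rot: [0.551, 0.834, 0.001, 0.001]
ft_force: [0.3, -0.7, 6.7]
grip_width: 0.567
grasp_force: 83.7
clock: 6.95
position: [0.5373, 0.228, 0.2021]
ee_rot: [0.551, 0.834, 0.002, 0.001]
ft_force: [0.4, -0.2, -1.3]
grip_width: 0.571
grasp_force: 82.9
[0.5373 0.228  0.2021] [[-0.3926  0.9197  0.0041]
 [ 0.9197  0.3926  0.001 ]
 [-0.0007  0.0041 -1.    ]] [ 0.2093  0.3901 -0.8608  1.6011  0.3066  1.2876 -0.2963]
```

View pics/w3.png

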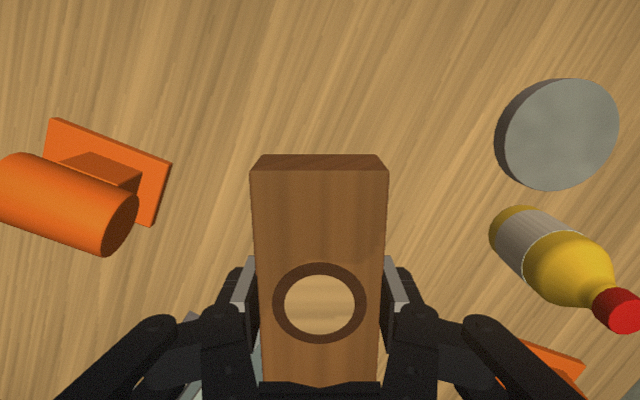

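The blank is held between the pads, its far edge at row 165 and the rosette at (320,302). Measuring where it sits in the hand.

Run:
```python
from h import *
np.set_printoptions(precision=4,suppress=True)
o=manip.get_obs();c=manip.get_calibration('wrist');im,d=manip.camera('wrist')
A=cloud(c,d,d>0);T=R.from_quat(o['ee_rot']).inv().apply(A-o['position'])
k=(abs(T[:,1])<.022)&(T[:,0]>.02)&(T[:,0]<.08)&(T[:,2]<.02)&(T[:,2]>-.04);Q=T[k]
zt=np.median(Q[:,2]);Q=Q[abs(Q[:,2]-zt)<.004]
p=np.linalg.lstsq(np.c_[Q[:,:2],np.ones(len(Q))],Q[:,2],rcond=None)[0];print('plane',p,'top z in tool at 0',p[2])
for y0 in np.arange(-.02,.021,.008):
    q=Q[abs(Q[:,1]-y0)<.003]; print('edge x at y',y0,np.percentile(q[:,0],99))
K=T[(T[:,0]>.03)&(T[:,0]<.05)&(abs(T[:,1])<.035)&(abs(T[:,2]-zt)<.004)];
for x0 in(.03,.04,.05): q=T[(abs(T[:,0]-x0)<.003)&(abs(T[:,1])<.035)&(abs(T[:,2]-zt)<.004)];print('sides',x0,np.percentile(q[:,1],[1,99]))
```

```text
plane [ 0.0139  0.0014 -0.0094] top z in tool at 0 -0.009375196938045961
edge x at y -0.02 0.05330512750650069
edge x at y -0.012 0.05327075873549259
edge x at y -0.004 0.053349842059537356
edge x at y 0.004 0.05334062630920803
edge x at y 0.012 0.05329276029967765
edge x at y 0.02 0.05333790536959533
sides 0.03 [-0.0251  0.0234]
sides 0.04 [-0.0251  0.0235]
sides 0.05 [-0.0251  0.0234]
```

```bash
python3 -m pendant '[[-6.37,-2.21,0,0,0,4.18,-1],[-6.37,-2.21,0,0,0,4.18,-1],[-6.37,-2.21,0,0,0,4.18,-1],[-6.37,-2.21,0,0,0,4.18,-1],[-6.37,-2.21,0,0,0,4.18,-1],[-6.37,-2.21,0,0,0,4.18,-1],[-6.37,-2.21,0.64,0,0,4.18,-1],[-6.37,-2.21,0.64,0,0,4.18,-1],[-6.37,-2.21,0.64,0,0,4.18,-1],[-6.37,-2.21,0.64,0,0,4.18,-1]]'
cat > st.py <<'E'
from h import *
import sys
np.set_printoptions(precision=4,suppress=True)
o=manip.get_obs();m=R.from_quat(o['ee_rot']).as_matrix()
print(o['position'],'yawy',np.degrees(np.arctan2(m[1,1],m[0,1])),'z',m[:,2],'F',o['ft_force'],'M',o['torque'])
t=np.array(list(map(float,sys.argv[1:4])));print('units',to_tool(t))
E
python3 st.py .5609 -.1079 .170
python3 - <<'E'
from h import *
im,d=manip.camera('wrist'); save('w4.png',im)
E
```

```text
clock: 8.3
position: [0.5603, -0.1085, 0.1685]
ee_rot: [0.768, 0.641, 0.0, 0.001]
ft_force: [-0.1, 0.4, -1.3]
grip_width: 0.567
grasp_force: 82.9
[ 0.5603 -0.1085  0.1685] yawy -10.273564556013554 z [ 0.0012 -0.0003 -1.    ] F [-0.0902  0.351  -1.2839] M [ 0.0063  0.0057 -0.0154]
units [ 0.0131  0.009  -0.0292]
```

View pics/w4.png

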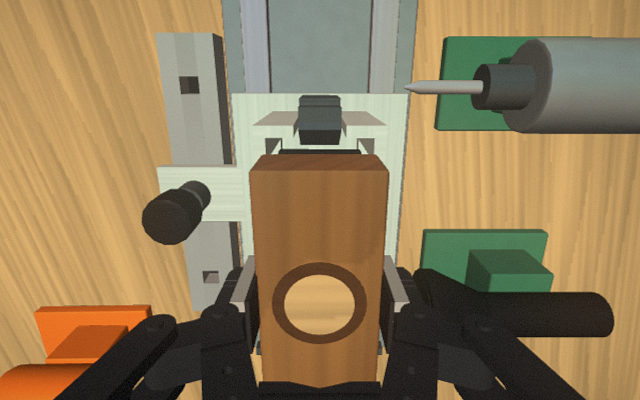

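The blank is over the magazine, with the +y latch at (320,118) in line with its end face. Entering gently.

```bash
python3 -m pendant '[[0.01,0.01,0.2,0,0,0,-1],[0.01,0.01,0.4,0,0,0,-1],[0.01,0.01,0.5,0,0,0,-1],[0.01,0.01,0.6,0,0,0,-1],[0.01,0.01,0.7,0,0,0,-1],[0.01,0.01,0.8,0,0,0,-1],[0.01,0.01,0.9,0,0,0,-1],[0.01,0.01,1.0,0,0,0,-1],[0.01,0.01,1.07,0,0,0,-1],[0.01,0.01,1.07,0,0,0,-1]]' 80
python3 st.py .5609 -.1079 .0826
```

```text
clock: 9.6
position: [0.5621, -0.1083, 0.1164]
ee_rot: [0.768, 0.641, 0.001, 0.002]
ft_force: [2.5, 0.6, 7.0]
grip_width: 0.565
grasp_force: 83.8
[ 0.5621 -0.1083  0.1164] yawy -10.30133362671393 z [ 0.0043 -0.001  -1.    ] F [2.4613 0.606  6.9533] M [ 0.1761 -0.3654 -0.0612]
units [ 0.0044 -0.0288  0.6751]
```

```bash
python3 -m pendant '[[0,0.02,0.1,0,0,0,-1],[0,0.02,0.2,0,0,0,-1],[0,0.02,0.3,0,0,0,-1],[0,0.02,0.4,0,0,0,-1],[0,0.02,0.5,0,0,0,-1],[0,0.02,0.6,0,0,0,-1],[0,0.02,0.68,0,0,0,-1],[0,0.02,0.74,0,0,0,-1],[0,0.02,0.74,0,0,0,-1],[0,0.02,0.74,0,0,0,-1]]'
python3 st.py .5609 -.1079 .0826
```

```text
clock: 10.85
position: [0.5624, -0.1084, 0.0795]
ee_rot: [0.768, 0.641, 0.0, 0.001]
ft_force: [-7.0, 2.3, 21.6]
grip_width: 0.567
grasp_force: 85.7
[ 0.5624 -0.1084  0.0795] yawy -10.310036044992522 z [ 0.002  -0.0009 -1.    ] F [-6.9734  2.2837 21.5595] M [ 0.3686  2.0021 -0.0184]
units [ 0.0047 -0.0313 -0.0631]
```

Run:
```python
from h import *
np.set_printoptions(precision=4,suppress=True)
o=manip.get_obs();c=manip.get_calibration('wrist');im,d=manip.camera('wrist'); 
A=cloud(c,d,d>0)
ctr=np.array([.560,-.1095]);yaw=np.radians(-10.33);M=np.array([[np.cos(yaw),np.sin(yaw)],[-np.sin(yaw),np.cos(yaw)]])
L=(A[:,:2]-ctr)@M.T
for y in np.arange(.02,.075,.005):
    k=(abs(L[:,0])<.008)&(abs(L[:,1]-y)<.0025); print('y',y,'z mid',np.percentile(A[k,2],[5,50,95]) if k.any() else '', end=' ')
    k=(abs(abs(L[:,0])-.017)<.003)&(abs(L[:,1]-y)<.0025); print('side',np.median(A[k,2]) if k.any() else '')
cv2.imwrite('pics/w5.png',cv2.resize(im[40:340,160:480,::-1],None,fx=2,fy=2))
```

```text
y 0.02 z mid [0.0876 0.0885 0.0896] side 0.14246330409384894
y 0.025 z mid [0.0875 0.0885 0.0894] side 0.08850325047164953
y 0.030000000000000002 z mid [0.0875 0.0885 0.0894] side 0.0884421502873545
y 0.035 z mid [0.0875 0.0884 0.0893] side 0.08845237604143928
y 0.04000000000000001 z mid [0.0875 0.0885 0.0894] side 0.08837384700636977
y 0.045000000000000005 z mid [0.0876 0.0886 0.0895] side 0.08852467013919206
y 0.05 z mid [0.0977 0.1007 0.1046] side 0.08844005994075643
y 0.05500000000000001 z mid [0.1055 0.1099 0.1138] side 0.12336401602571564
y 0.06000000000000001 z mid [0.115  0.1169 0.1182] side 0.11931085212298509
y 0.06500000000000002 z mid [0.1146 0.1156 0.1167] side 0.07477476262545213
y 0.07 z mid [0.0876 0.1099 0.1163] side 0.04161326436009369
```

View pics/w5.png

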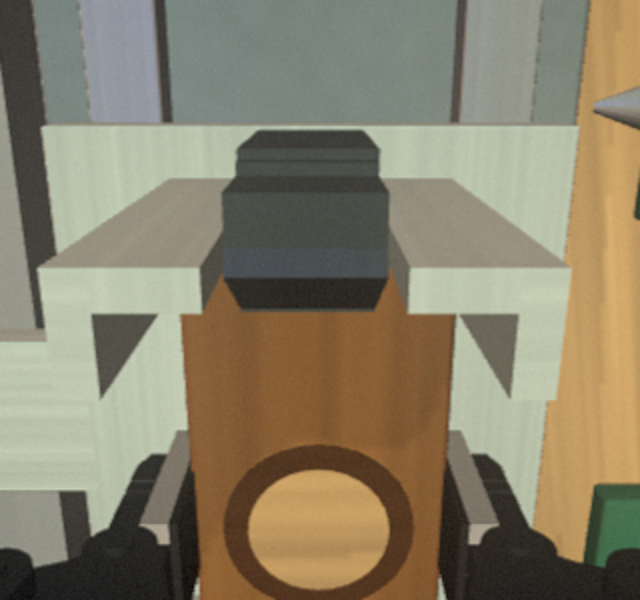

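The nose at (305,290 in the crop) stands over the blank's top. The blank is level, with its top at 0.0885, so it is 6 mm past the nose. Easing up, then letting go and rising.

```bash
python3 -m pendant '[[0,-0.02,-0.04,0,0,0,-1],[0,-0.02,-0.08,0,0,0,-1],[0,-0.02,-0.1,0,0,0,-1],[0,-0.02,-0.1,0,0,0,-0.2],[0,-0.02,-0.1,0,0,0,0.3],[0,-0.02,-0.1,0,0,0,0.6],[0,-0.02,-0.1,0,0,0,0.6],[0,-0.02,-0.1,0,0,0,0.6],[0,-0.02,-0.6,0,0,0,0.6],[0,-0.02,-1.2,0,0,0,0.6]]'
python3 -m pendant '[[0,0,-0.5,0,0,0,0.6],[0,0,-1,0,0,0,0.6],[0,0,-1.5,0,0,0,0.6],[0,0,-1.5,0,0,0,0.6],[0,0,-1.5,0,0,0,0.6],[0,0,-1.5,0,0,0,0.6],[0,0,-1.5,0,0,0,0.6],[0,0,-1.5,0,0,0,0.6],[0,0,-1.5,0,0,0,0.6],[0,0,-1.5,0,0,0,0.6]]'
python3 - <<'E'
from h import *
np.set_printoptions(precision=4,suppress=True)
o=manip.get_obs();c=manip.get_calibration('wrist');im,d=manip.camera('wrist'); 
A=cloud(c,d,d>0)
ctr=np.array([.560,-.1095]);yaw=np.radians(-10.33);M=np.array([[np.cos(yaw),np.sin(yaw)],[-np.sin(yaw),np.cos(yaw)]])
L=(A[:,:2]-ctr)@M.T
for y in np.arange(-.045,.05,.01):
    k=(abs(L[:,0])<.008)&(abs(L[:,1]-y)<.0025); print('y',round(y,3),'z mid',np.median(A[k,2]) if k.any() else '')
k=(abs(A[:,2]-.0965)<.009)&(abs(L[:,0]+.095)<.025)&(abs(L[:,1])<.025); Q=L[k]*1000; print('knob',np.median(A[k,2]),np.percentile(Q,[1,99],axis=0))
save('w6.png',im); m=R.from_quat(o['ee_rot']).as_matrix(); print(o['position'],m,o['joint_pos'])
E
```

```text
clock: 12.15
position: [0.5599, -0.1084, 0.1372]
ee_rot: [0.768, 0.641, -0.0, -0.001]
ft_force: [-0.0, -0.0, 0.4]
grip_width: 0.798
grasp_force: 0.0
clock: 13.4
position: [0.5604, -0.1085, 0.2121]
ee_rot: [0.768, 0.641, 0.0, 0.0]
ft_force: [-0.6, 0.3, -0.4]
grip_width: 0.799
grasp_force: 0.0
y -0.045 z mid 0.09453240307097946
y -0.035 z mid 0.09450576005986597
y -0.025 z mid 0.09449499216310928
y -0.015 z mid 0.09531916028289952
y -0.005 z mid 0.0955517592731195
y 0.005 z mid 0.09549593369511436
y 0.015 z mid 0.09545253516576663
y 0.025 z mid 0.09461718043173298
y 0.035 z mid 0.09462929428592926
y 0.045 z mid 0.09453928272267823
knob 0.09621124556132382 [[-108.8848  -14.0502]
 [ -79.7459   15.2506]]
[ 0.5604 -0.1085  0.2121] [[ 0.1791  0.9838  0.0001]
 [ 0.9838 -0.1791 -0.0001]
 [-0.      0.0001 -1.    ]] [ 0.6423  0.2973 -0.6341  1.6271  0.1824  1.2771 -0.204 ]
```

View pics/w6.png

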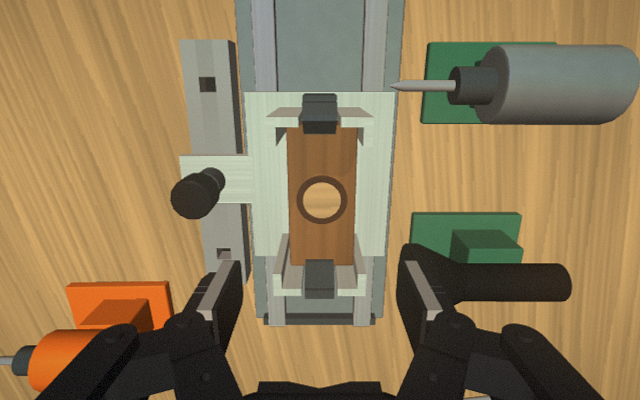

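The blank is latched level, with its top at 0.0945 at both ends and a nose over each end at (320,115) and (320,280). The knob is at local (-94.5, 0.5) mm. Going to it.

```bash
python3 -m pendant '[[-0.01,-1,0,0,0,0,0.6],[-0.01,-1.89,0,0,0,0,0.6],[-0.01,-1.89,0.6,0,0,0,0.6],[-0.01,-1.89,1.2,0,0,0,0.6],[-0.01,-1.89,1.74,0,0,0,0.6],[-0.01,-1.89,1.74,0,0,0,0.6],[-0.01,-1.89,1.74,0,0,0,0.6],[-0.01,-1.89,1.74,0,0,0,0.6],[-0.01,-1.89,1.74,0,0,0,0.6],[-0.01,-1.89,1.74,0,0,0,0.6]]'
python3 st.py .4671 -.0921 .081
```

```text
clock: 14.7
position: [0.4675, -0.0922, 0.1255]
ee_rot: [0.768, 0.641, 0.0, 0.0]
ft_force: [-0.1, -0.8, -0.7]
grip_width: 0.804
grasp_force: 0.0
[ 0.4675 -0.0922  0.1255] yawy -10.321673721885716 z [ 0.0006 -0.0004 -1.    ] F [-0.1341 -0.7862 -0.7362] M [-0.062  -0.0091 -0.0166]
units [-0.0002 -0.0095  0.8892]
```

```bash
python3 -m pendant '[[0,-0.01,0.3,0,0,0,0.6],[0,-0.01,0.6,0,0,0,0.6],[0,-0.01,0.88,0,0,0,0.6],[0,-0.01,0.88,0,0,0,0.6],[0,-0.01,0.88,0,0,0,0],[0,-0.01,0.88,0,0,0,-0.6],[0,-0.01,0.88,0,0,0,-1],[0,-0.01,0.88,0,0,0,-1],[0,-0.01,0.88,0,0,0,-1],[0,-0.01,0.88,0,0,0,-1]]' 90
python3 st.py .4671 -.0921 .081
```

```text
clock: 15.95
position: [0.467, -0.092, 0.0819]
ee_rot: [0.768, 0.641, -0.0, 0.0]
ft_force: [-3.9, 1.0, 6.8]
grip_width: 0.347
grasp_force: 88.3
[ 0.467  -0.092   0.0819] yawy -10.323447279437104 z [ 0.0004 -0.0006 -1.    ] F [-3.8714  1.0251  6.8463] M [ 0.2231  0.8181 -0.0422]
units [-0.0013  0.0016  0.0187]
```

```bash
python3 -m pendant '[[0,0,-0.08,0,0,0,-1],[0,0,-0.16,0,0,0,-1],[0,0,-0.24,0,0,0,-1],[0,0,-0.33,0,0,0,-1],[0,0,-0.33,0,0,0,-1],[0,0,-0.33,0,0,0,-1],[0,0,-0.33,0,0,0,-1],[0,0,-0.33,0,0,0,-1],[0,0,-0.33,0,0,0,-1],[0,0,-0.33,0,0,0,-1]]'
python3 st.py .4671 -.0921 .081
```

```text
clock: 17.2
position: [0.4669, -0.092, 0.0976]
ee_rot: [0.768, 0.641, 0.0, 0.0]
ft_force: [3.5, 0.0, -10.2]
grip_width: 0.346
grasp_force: 89.6
[ 0.4669 -0.092   0.0976] yawy -10.32261908035189 z [ 0.0001 -0.0001 -1.    ] F [  3.4714   0.0364 -10.2222] M [-0.1427 -0.9406 -0.0307]
units [-0.0012  0.0043  0.3321]
```

```bash
python3 -m pendant '[[0.1,0,0,0,0,0,-1],[0.3,0,0,0,0,0,-1],[0.6,0,0,0,0,0,-1],[0.9,0,0,0,0,0,-1],[1.2,0,0,0,0,0,-1],[1.4,0,0,0,0,0,-1],[1.55,0,0,0,0,0,-1],[1.6,0,0,0,0,0,-1],[1.6,0,0,0,0,0,-1],[1.6,0,0,0,0,0,-1]]'
python3 st.py .4812 -.0133 .0976
```

```text
clock: 18.45
position: [0.4813, -0.013, 0.0976]
ee_rot: [0.768, 0.641, 0.0, -0.0]
ft_force: [4.8, -0.5, -9.8]
grip_width: 0.35
grasp_force: 89.6
[ 0.4813 -0.013   0.0976] yawy -10.308848916327436 z [ 0.0003  0.0003 -1.    ] F [ 4.8221 -0.4584 -9.8062] M [ 0.1348 -1.133   0.0165]
units [-0.0056 -0.0012  0.0007]
```

```bash
python3 -m pendant '[[0,0,0.08,0,0,0,-1],[0,0,0.14,0,0,0,-1],[0,0,0.2,0,0,0,-1],[0,0,0.26,0,0,0,-1],[0,0,0.32,0,0,0,-1],[0,0,0.32,0,0,0,-1],[0,0,0.32,0,0,0,-1],[0,0,0.32,0,0,0,-1],[0,0,0.32,0,0,0,-1],[0,0,0.32,0,0,0,-1]]'
python3 st.py .4812 -.0133 .0819
```

```text
clock: 19.7
position: [0.4814, -0.0133, 0.082]
ee_rot: [0.768, 0.641, 0.0, 0.0]
ft_force: [-0.2, 0.4, 5.9]
grip_width: 0.348
grasp_force: 90.9
[ 0.4814 -0.0133  0.082 ] yawy -10.320899061094172 z [ 0.0004 -0.0003 -1.    ] F [-0.2374  0.3501  5.8779] M [ 0.0674  0.1696 -0.0259]
units [-0.0006 -0.0032  0.0012]
```

The plunger is home: same height as when it was seated, and only 6 N. Releasing and rising.

```bash
python3 -m pendant '[[0,0,0,0,0,0,-0.4],[0,0,0,0,0,0,0],[0,0,0,0,0,0,0.4],[0,0,0,0,0,0,0.6],[0,0,0,0,0,0,0.6],[0,0,0,0,0,0,0.6],[0,0,-0.7,0,0,0,0.6],[0,0,-1.4,0,0,0,0.6],[0,0,-2.1,0,0,0,0.6],[0,0,-2.6,0,0,0,0.6]]'
python3 -m pendant '[[0,0.5,0,0,0,0,0.6],[0,0.8,0,0,0,0,0.6],[0,0.8,0,0,0,0,0.6],[0,0.8,0,0,0,0,0.6],[0,0.8,0,0,0,0,0.6],[0,0.8,0,0,0,0,0.6],[0,0.8,0,0,0,0,0.6],[0,0.8,0,0,0,0,0.6],[0,0.8,0,0,0,0,0.6],[0,0.8,0,0,0,0,0.6]]'
python3 - <<'E'
from h import *
np.set_printoptions(precision=4,suppress=True)
c=manip.get_calibration('wrist');im,d=manip.camera('wrist'); save('w7.png',im)
A=cloud(c,d,d>0)
yaw=np.radians(-10.33);M=np.array([[np.cos(yaw),np.sin(yaw)],[-np.sin(yaw),np.cos(yaw)]])
L=(A[:,:2]-[.560,-.1095])@M.T-[0,.08]
k=(abs(A[:,2]-.0965)<.009)&(abs(L[:,0]+.095)<.025)&(abs(L[:,1])<.025); print('knob',np.median(A[k,2]),np.percentile(L[k]*1000,[1,99],axis=0))
k=(abs(L[:,0])<.01)&(abs(L[:,1])<.01); print('blank top',np.median(A[k,2]))
k=(A[:,2]>.085)&(A[:,2]<.12)&(L[:,0]>.1)&(L[:,0]<.2)&(abs(L[:,1])<.05); print('motor y',np.percentile(L[k]*1000,[2,98],axis=0))
E
```

```text
clock: 20.95
position: [0.4815, -0.0132, 0.2132]
ee_rot: [0.768, 0.641, 0.0, 0.001]
ft_force: [0.7, -0.8, -0.4]
grip_width: 0.802
grasp_force: 0.0
clock: 22.2
position: [0.5206, -0.0205, 0.2116]
ee_rot: [0.768, 0.641, -0.0, 0.0]
ft_force: [0.5, -1.1, -0.2]
grip_width: 0.798
grasp_force: 0.0
knob 0.09631473922949572 [[-109.2984  -14.2214]
 [ -80.1369   15.1235]]
blank top 0.25763526955616983
motor y [[103.3968 -21.4365]
 [174.7972  24.7722]]
```

View pics/w7.png

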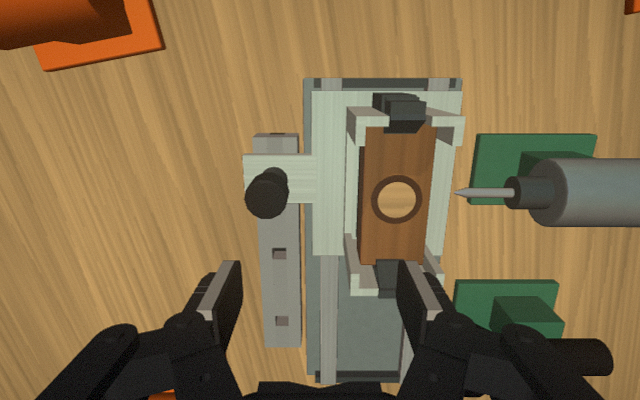

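The blank is still latched, with its rosette at (397,200) opposite the bit at (465,192). The knob is at its seated height (0.0963) at +80 mm. Nothing is being touched.

```bash
python3 -c "
from workcell import manip
print(manip.hand_in())"
```

```text
the job is handed in; nothing more can be done
None
```

I handed the job in at about 22 s: the blank is latched in the magazine, the carriage stands in front of the green-footed boring head with the plunger home, and I kept clear of the glue, stone and screwdriver; the hand-in returned no verdict.

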